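Set the stabiliser leg of the roller stand

ROBOT

A 6-joint arm with a two-finger parallel gripper is mounted at the origin on the work surface. World frame = base frame: x ahead of the robot, y to its left, z up, the work surface at z = 0. Lengths are in m, angles in rad, forces in N, time in s.
With the tool pointing down it reaches from about 0.3 to 0.75 m from the base axis. Payload 8.5 kg.
Tool frame: the origin (TCP) lies at the very end of the fingers, on their centre line; the grasp point (between the pads) lies manip.grasp_offset behind it (manip.grasp_offset is the distance from the TCP to the grasp point, in m); z points along the fingers, y is the line along which they close (so a half turn about z gives the same grasp; the last joint's range is limited). The gripper opens to 88 mm and grips with 3 to 60 N. Pads are 18 mm wide; open, the fingers measure 123 mm over their backs; the gripper's body (75 mm by 187 mm) begins 45 mm behind the grasp point.
Start: joints at [0.977, 0.381, 1.297, -0, 1.464, -0.215], TCP at [0.203, 0.511, 0.239] pointing down, gripper open.
Joint ranges: [-3.11, 3.11], [-0.89, 2.33], [0.22, 2.48], [-1.42, 4.56], [0.17, 2.85], [-2.88, 2.88]. Speed limits (rad/s): [2.39, 2.39, 3.14, 3.14, 3.14, 3.14].

INTERFACE

Orientations are given as a unit quaternion [x, y, z, w].
In Python, from station import manip, cams gives the robot as it stands. The module is installed in compiled form; this text tells all that it offers.
- The arm moves only by the tool servo_tool, never from a script. Its argument "plan" is a list that holds one entry, the list of rows, each a list of 4 numbers: the shift along the tool's x, y, z scaled (see below), then the turn about the tool's z scaled (see below). In form: [[[dx, dy, dz, roll], ...]]. A call has 1 to 5 rows; each row is the pose to reach, as a shift and turn from the pose commanded when the call began, along the tool's axes at that moment; what a row does not reach only later rows make up. The controller multiplies each number of a shift by 400 mm and each number of a turn by 45 degrees. A row lasts 1/10 s, in which the tool goes at most 50 mm and 8.59 degrees, less where a joint would pass 70% of its speed; a pose out of reach is approached as far as the arm can. A call with a number of a shift or a turn outside -1 to 1 is refused whole. A call with a gripper value outside its range is refused whole. "fingers" is the gripper command: -1 is shut, 1 is fully open, values between are in proportion, set as the call begins (left out, the last holds). The fingers move at their own pace and stop on an object; "newtons" is the grip in N (left out, the last holds). Time passes only in rows, so rows that repeat a pose let the fingers close. It gives the time, the measured TCP pose, the force, the opening and the grip force at its end, in the units of the state.
- manip.read_state(): the state, without advancing time (a new reading comes with each control period).
- cams.camera(name): name is "scene" or "top"; returns a dict with "pixels" (384x512x3 uint8, red, green, blue), "camera_matrix" (3x3 intrinsics, pixels), "R" (3x3) and "t" (3): a world point X has camera coordinates R X + t. Camera axes: x right, y down, z forward; pixel columns grow to the right and rows downward; lengths in m; the calibration is good to about 2 mm. A picture is of the moment at which its call begins. There is no depth.
- manip.job_done(): hands the job in; it is judged then, once.
The state is a dict: "time": time; "q": joint angles; "joint_velocities": joint speeds; "joint_efforts": joint torques, N m; "tool_pos": TCP position; "tool_rot": TCP orientation; "force": force on the tool from outside, world axes, zero at the start; "wrist_torque": the same for the moment, N m; "opening": opening from 0.0 (shut) to 1.0 (fully open); "gripper_force": force on a finger pad.
Only numpy, scipy, OpenCV 4.12 (cv2) and the standard library are available. Lean on these libraries where they do the work, as an engineer would, in place of code of your own. Each camera call takes 0.05 s, during which the arm holds its last target. There are 200 camera calls.

TASK

Put the loose wooden sole board under the raised foot of the roller stand's stabiliser leg, its dark wear print centred under the leg. Then wind the crank clockwise until the foot bears firmly on the board: stop when the crank knob takes about 5 N more push than it took running free, and never force it to twice that extra. Let go and leave it standing so, with the other things on the bench left where they are.

Things in the scene. Friction and masses are not known exactly. Their poses are not given: they have to be found in the camera images.
- stand: Grey steel stock roller stand fixed to the bench. Origin: the point of the bench (z = 0) straight under the axis of its stabiliser leg, the near (-x) part; z up. Its x axis points from the leg to the rest of the stand: base rails start 80 mm behind the axis, 145 mm to either side; a cross rail and a roller (top at 169 mm) lie 130 to 172 mm behind it.
- mast (a point): Lower end of the leg's mast, on the leg axis, 110 mm above the bench. Mast 50 mm square, gearbox top at 197 mm. Below it hangs the foot: an 80 mm square steel plate, rubber sole, square to the stand, only moving up and down. Its underside starts 42 to 75 mm above the bench; this height differs each time and is not reported. Sole and board together give about 0.02 to 0.03 mm per N.
- crank (a joint): Crank on the gearbox, about the leg axis. Radians, growing clockwise seen from above; 0: arm along the stand's -x. Each radian lowers the foot 4.5 mm. Starts between 0 and 4, winds to 22. Free running drags 7 to 8 N at the knob. Self-locking: it stays where left, so the load shows only in the push that keeps it turning, not at rest. Each 10 N on the foot adds 0.7 N at the knob.
- knob (a point): Middle of the crank's upright wooden knob: 27 mm diameter, 48 mm tall, spinning freely on its own pin, 65 mm from the leg axis. The point is 235 mm above the bench, 22 mm below the knob's top and 26 mm above its foot on the crank arm. It goes round with the crank.
- board: Loose sole board of bare light wood, 230 x 90 x 25 mm, about 0.3 to 0.65 kg, lying flat on the bench. Origin: centre of its underside; x along its length, from the cleat end to the end with the wear print; z up.
- cleat (a point): The upright wooden cleat to hold the board by, on the board's middle line 85 mm from its centre towards -x: 50 mm long along the board's x, 24 mm across (pinch it across, along the board's y), rising 50 mm from the board's upper face to 75 mm above the bench. The point is 58 mm above the bench, 17 mm below the cleat's top.
- spot (a point): Centre of the dark square wear print (82 mm) on the board's upper face, 65 mm from its centre towards +x (150 mm from the cleat), 25 mm above the bench. The foot must come down here.
- offcut: Bystander: plank offcut 130 x 70 x 38 mm lying flat. Origin: centre of its underside.
- jar: Bystander: grey closed jar, 66 mm diameter, 90 mm tall. Origin: centre of its underside.
- hammer: Bystander: hammer lying flat, about 260 mm long, handle to its -x. Origin: on the bench under its middle.

How it is judged:
On the way, in this order (a step that is already met when the one before it is completed fails the run):
1. the board lies flat with its wear print within 15 mm of the leg axis, the foot still clear of it (horizontal distance between spot and stand below 0.015 m and height (world z) of board below 0.004 m and angle between board's own z axis and vertical below 0.05 rad and contact force between stand and board below 2 N), for 0.2 s.
2. the foot bears on the board with at least 35 N (contact force between stand and board above 35 N), for 0.2 s.
At the end, for the whole second after the job is handed in: The foot stands on the board with 35 to 110 N (2.4 to 7.6 N extra at the knob), the wear print's centre within 15 mm of the leg axis, the board flat and at rest, the crank at rest and let go (contact force between stand and board between 35 and 110 N and horizontal distance between spot and stand below 0.015 m and angle between board's own z axis and vertical below 0.05 rad and linear speed of board below 0.01 m/s and velocity of joint crank between -0.05 and 0.05 rad/s); the robot touches nothing.
It fails at once if the foot is driven down on the board with more than 145 N (10 N extra at the knob) (contact force between stand and board above 145 N).
It fails at once if a bystander (offcut, jar or hammer) is moved more than 30 mm (distance of any of offcut, jar, hammer from where it was at the start of the episode above 0.03 m).
It also fails if it takes over 67 s, if anything falls off the work surface, if the arm or the gripper's body presses on something with over 40 N, if the wrist force passes 120 N, or if a joint passes its speed limit or range.

## Working session

There is one attempt and no reset: what is moved stays moved. The work goes in short steps, Python scripts to look and compute and a tool call to move; the robot and the scene stay as the last step left them, time stands still between calls to the robot, and variables do not carry over. Pictures are saved under pics/ and viewed, at most 10 in all, crops included, and the job is handed in when it is done.

Besides the shell and the picture viewer there is one more tool, called by a JSON object that holds its "name" and its "arguments". servo_tool: Moves the arm, as the interface text tells. Its arguments: {"type":"object","properties":{"plan":{"type":"array","items":{"type":"array","items":{"type":"array","items":{"type":"number"}}}},"fingers":{"type":"number"},"newtons":{"type":"number"}},"required":["plan"]}

```bash
mkdir -p pics
cat > h.py <<'E'
import numpy as np, cv2
from station import manip, cams
def snap(n):
    c=cams.camera(n); return c
def ray(c,u,v,z):
    K,R,t=map(np.array,(c["camera_matrix"],c["R"],c["t"]))
    o=-R.T@t; d=R.T@np.linalg.inv(K)@np.array([u,v,1.]); return o+d*(z-o[2])/d[2]
def proj(c,X):
    K,R,t=map(np.array,(c["camera_matrix"],c["R"],c["t"]))
    p=K@(R@np.array(X)+t); return p[:2]/p[2]
E
python3 - <<'E'
from h import *
import pickle
for n in("scene","top"):
    c=snap(n); pickle.dump(c,open(n+".pkl","wb"))
    cv2.imwrite(f"pics/{n}0.png",cv2.resize(c["pixels"][:,:,::-1],(800,600),interpolation=cv2.INTER_CUBIC))
    R=np.array(c["R"]);print(n,-R.T@np.array(c["t"]),R[2])
s=manip.read_state();print(s,manip.grasp_offset)
E
```

```text
scene [ 1.41190126 -0.11388442  1.49196541] [-0.5452261   0.07837881 -0.83461684]
top [0.2953219  0.01644935 1.66105687] [ 0.17060452 -0.01909696 -0.98515451]
{'time': 0.1, 'q': array([ 9.76712577e-01,  3.81139151e-01,  1.29816453e+00,  4.06281908e-05,
        1.46356339e+00, -2.15300817e-01]), 'joint_velocities': array([-0.00017356, -0.00115195, -0.00352356, -0.00225162, -0.00112736,
        0.00119826]), 'joint_efforts': array([ 2.58480060e-03, -4.38653576e+01, -2.24911541e+01,  7.14376546e-02,
        3.42768850e-02, -9.72381258e-05]), 'tool_pos': array([0.20323932, 0.51081176, 0.23820074]), 'tool_rot': array([ 1.88263387e-01,  9.82118369e-01, -5.77785267e-04, -2.69456567e-04]), 'force': array([-0.1157352 ,  0.22298328,  0.22820352]), 'wrist_torque': array([-6.14048893e-02,  1.36783784e-02, -8.84720114e-05]), 'gripper_force': 0.0, 'opening': 0.9989192578700141} 0.0187
```

View pics/scene0.png

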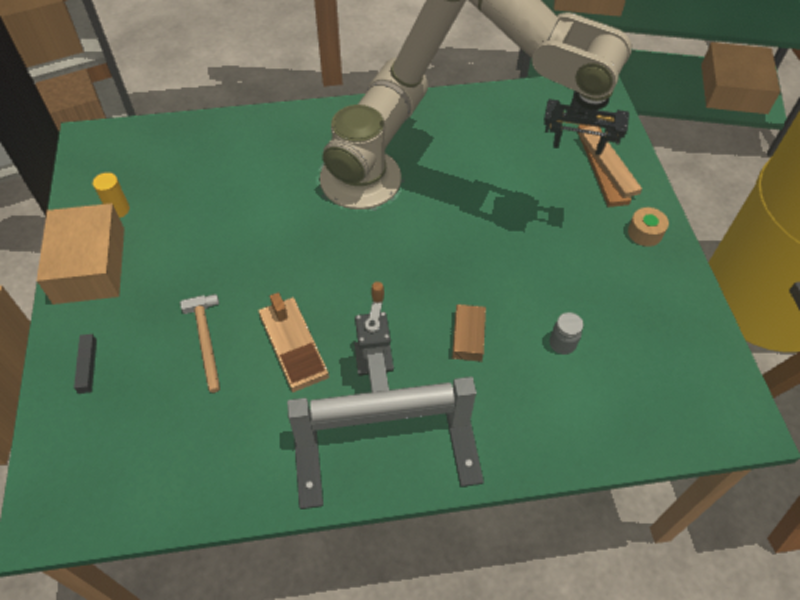

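View pics/top0.png

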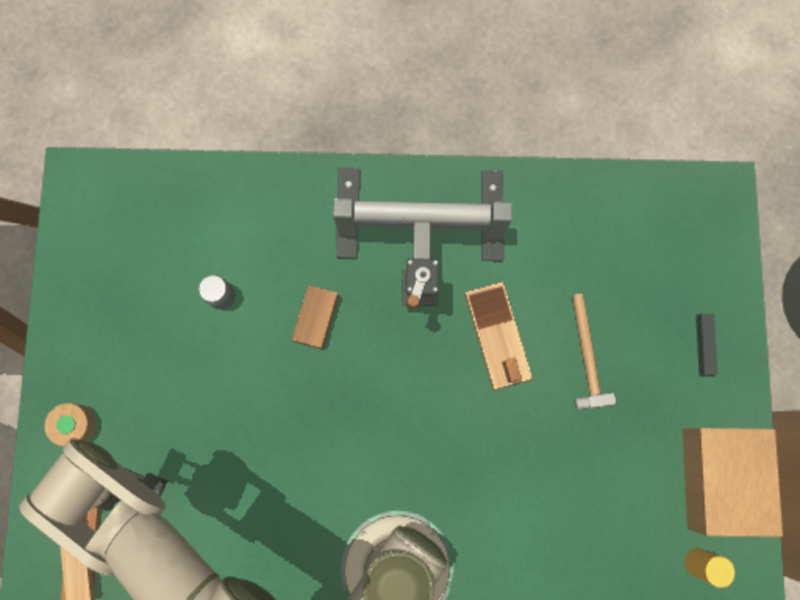

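The scene view shows the stand centre-right, leg gearbox near (373,330), knob (377,290), and board (293,342) beside it. In the top view the leg is near (422,275), knob (412,301), board corners about (466,292)–(531,380) with its cleat at (513,370), and offcut (315,317). Next, enlarged crops.

Run:
```python
from h import *
import pickle
for n,(u,v) in {"top":(205,125),"scene":(150,160)}.items():
    c=pickle.load(open(n+".pkl","rb"))
    im=c["pixels"][v:v+112,u:u+150,::-1]
    cv2.imwrite(f"pics/{n}1.png",cv2.resize(im,None,fx=5.33333,fy=5.33333,interpolation=cv2.INTER_CUBIC)[:600,:800])
```

```text
(no output)
```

View pics/top1.png

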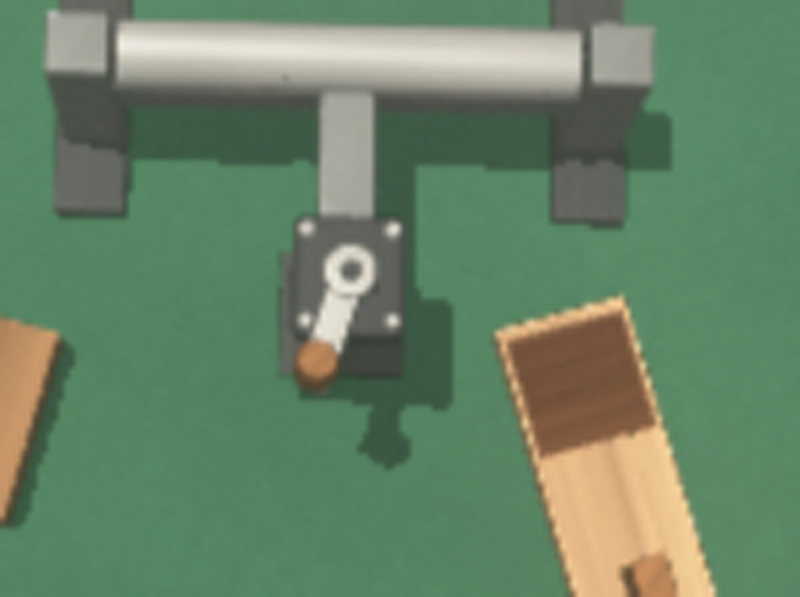

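View pics/scene1.png

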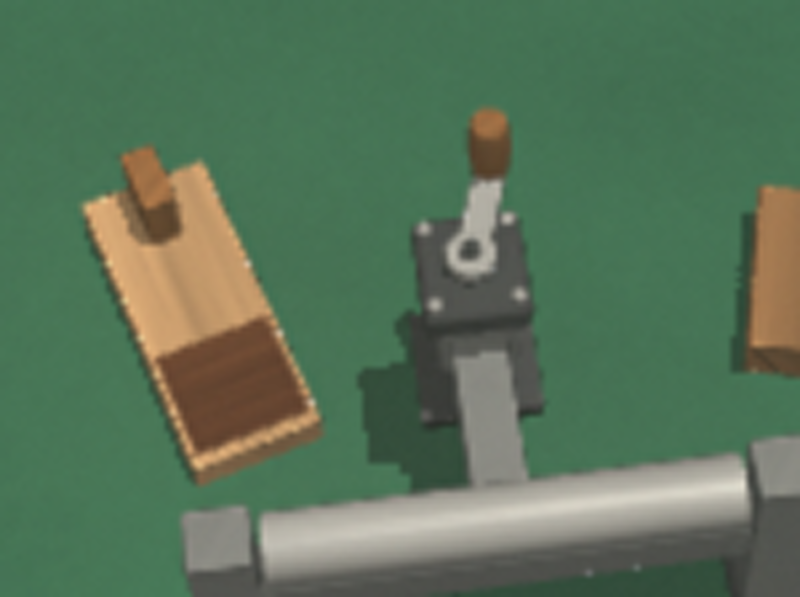

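Top crop: print corners (508,345),(621,312),(657,427),(541,458); gearbox corners (297,217),(405,217),(403,337),(293,335); hub (350,270); knob top (316,357). Scene crop: print (157,358),(268,318),(309,408),(198,452); gearbox (413,222),(520,213),(532,315),(428,328); hub (470,252); knob top (490,117).

```bash
cat > m.py <<'E'
from h import *
import pickle
np.set_printoptions(precision=4,suppress=True)
off={"top":(205,125),"scene":(150,160)}
f=16/3
def full(n,p): return np.array([(p[0]+.5)/f-.5+off[n][0],(p[1]+.5)/f-.5+off[n][1]])
D={"top":dict(pr=[(508,345),(621,312),(657,427),(541,458)],gb=[(297,217),(405,217),(403,337),(293,335)],hub=[(350,270)],kn=[(316,357)],roll=[(115,22),(582,31)],post=[(45,10),(654,25)],end=[(495,332),(623,297)]),
"scene":dict(pr=[(157,358),(268,318),(309,408),(198,452)],gb=[(413,222),(520,213),(532,315),(428,328)],hub=[(470,252)],kn=[(490,117)],cl=[(125,155),(155,147),(178,205),(152,212)],end=[(83,205),(203,162)])}
Z=dict(pr=.025,gb=.197,hub=.207,kn=.257,roll=.16,post=.169,cl=.075,end=.025)
if __name__=="__main__":
  for n in D:
    c=pickle.load(open(n+".pkl","rb"))
    for k,ps in D[n].items():
        P=np.array([ray(c,*full(n,p),Z[k])[:2] for p in ps]); 
        print(n,k,P.mean(0),P.ravel(), np.linalg.norm(np.diff(P,axis=0),axis=1))
E
python3 m.py
```

```text
top pr [ 0.5739 -0.2014] [ 0.6004 -0.152   0.6243 -0.2281  0.5466 -0.2516  0.5244 -0.174 ] [0.0797 0.0812 0.0807]
top gb [ 0.6086 -0.0389] [ 0.6446 -0.0068  0.6458 -0.072   0.572  -0.0713  0.5721 -0.0054] [0.0653 0.0738 0.0659]
top hub [ 0.6103 -0.0387] [ 0.6103 -0.0387] []
top kn [ 0.5481 -0.0179] [ 0.5481 -0.0179] []
top roll [ 0.7766 -0.0382] [ 0.7765  0.1084  0.7768 -0.1848] [0.2932]
top post [ 0.7796 -0.0386] [ 0.7805  0.1516  0.7787 -0.2287] [0.3803]
top end [ 0.6218 -0.1864] [ 0.6091 -0.1433  0.6346 -0.2295] [0.0899]
scene pr [ 0.5735 -0.2045] [ 0.5465 -0.2542  0.5258 -0.177   0.5996 -0.1555  0.6222 -0.2314] [0.0799 0.0769 0.0791]
scene gb [ 0.6126 -0.0421] [ 0.5734 -0.0748  0.5762 -0.0081  0.6503 -0.0111  0.6504 -0.0745] [0.0667 0.0741 0.0635]
scene hub [ 0.6065 -0.0431] [ 0.6065 -0.0431] []
scene kn [ 0.5432 -0.0216] [ 0.5432 -0.0216] []
scene cl [ 0.4344 -0.2445] [ 0.4113 -0.2621  0.4075 -0.2412  0.4579 -0.2284  0.4611 -0.2462] [0.0213 0.052  0.0182]
scene end [ 0.4023 -0.2556] [ 0.4147 -0.2988  0.39   -0.2124] [0.0899]
```

{"name": "servo_tool", "arguments": {"plan": [[[-0.37,-0.47,0,-0.85],[-0.37,-0.47,0,-0.85],[-0.37,-0.47,0,-0.85],[-0.37,-0.47,0,-0.85],[-0.37,-0.47,0,-0.85]]], "fingers": 1, "newtons": 40}}

```text
time: 0.6
tool_pos: [0.2682, 0.2925, 0.2387]
tool_rot: [-0.14, 0.99, -0.0, -0.0]
force: [0.1, 0.1, 0.3]
opening: 0.998
gripper_force: 0.0
```

```bash
cat > go.py <<'E'
# usage: go.py x y z yaw(of tool y axis minus 90deg, rad): scaled shift/roll from measured pose
import sys; from h import *
from scipy.spatial.transform import Rotation as Ro
def go(x,y,z,yaw):
    s=manip.read_state(); R=Ro.from_quat(s["tool_rot"]).as_matrix()
    d=R.T@(np.array([x,y,z])-s["tool_pos"])/.4
    cur=np.arctan2(-R[0,1],R[1,1]); a=(yaw-cur+np.pi)%(2*np.pi)-np.pi
    print("t",round(s["time"],2),"pos",s["tool_pos"].round(4),"yaw",cur.round(4),"F",s["force"].round(2),"q6",s["q"][5].round(2),"go",d.round(4),(-np.degrees(a)/45).round(4), "steps",np.linalg.norm(d)*8)
if __name__=="__main__": go(*map(float,sys.argv[1:5]))
E
python3 go.py .4255 -.2473 .15 .29
```

```text
t 0.6 pos [0.2682 0.2925 0.2387] yaw 0.2813 F [0.12 0.12 0.3 ] q6 -1.32 go [-0.0033 -1.4056  0.2219] -0.0111 steps 11.38389660363504
```

{"name": "servo_tool", "arguments": {"plan": [[[0,-0.62,0,0],[0,-0.62,0,0],[0,-0.62,0,0],[0,-0.62,0,0],[0,-0.62,0,0]]]}}

```text
time: 1.1
tool_pos: [0.3356, 0.0534, 0.2389]
tool_rot: [-0.137, 0.991, -0.0, 0.0]
force: [0.8, 0.6, -1.4]
opening: 0.998
gripper_force: 0.0
```

{"name": "servo_tool", "arguments": {"plan": [[[0,-0.62,0,0],[0,-0.62,0,0],[0,-0.62,0,0],[0,-0.62,0,0],[0,-0.62,0,0]]]}}

```text
time: 1.6
tool_pos: [0.4032, -0.1855, 0.2386]
tool_rot: [-0.137, 0.991, 0.0, -0.0]
force: [1.3, 0.6, 0.5]
opening: 1.001
gripper_force: 0.0
```

```bash
python3 go.py .4255 -.2473 .12 .29
```

```text
t 1.6 pos [ 0.4032 -0.1855  0.2386] yaw 0.2747 F [1.31 0.61 0.47] q6 -2.54 go [-0.0119 -0.1639  0.2965] -0.0195 steps 2.7122528513644633
```

{"name": "servo_tool", "arguments": {"plan": [[[-0.012,-0.159,0.3,-0.02],[-0.012,-0.159,0.3,-0.02],[-0.012,-0.159,0.3,-0.02],[-0.012,-0.159,0.3,-0.02],[-0.012,-0.159,0.3,-0.02]]]}}

```text
time: 2.1
tool_pos: [0.425, -0.2428, 0.1193]
tool_rot: [-0.145, 0.989, 0.0, -0.0]
force: [0.1, 0.1, 0.0]
opening: 1.003
gripper_force: 0.0
```

```bash
python3 go.py .4255 -.2473 .04 .29;python3 - <<'E'
from h import *
ims=[]
for n,(u,v) in {"top":(265,150),"scene":(140,150)}.items():
    c=snap(n); ims.append(cv2.resize(c["pixels"][v:v+120,u:u+80,::-1],(400,600),interpolation=cv2.INTER_CUBIC))
cv2.imwrite("pics/b.png",np.hstack(ims))
E
```

```text
t 2.1 pos [ 0.425  -0.2428  0.1193] yaw 0.2911 F [0.08 0.08 0.03] q6 -2.62 go [ 0.002  -0.0112  0.1983] 0.0014 steps 1.589252086045764
```

View pics/b.png

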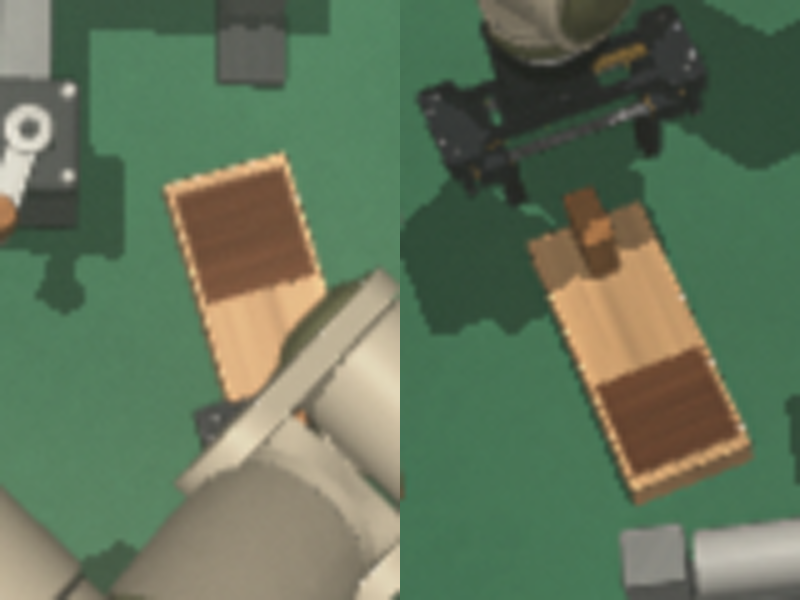

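The gripper straddles the cleat: finger tips at (512,190) and (648,140), cleat top between them at about (585,205), and yaw matches. Descend and grip.

{"name": "servo_tool", "arguments": {"plan": [[[0.002,-0.01,0.1,0],[0.002,-0.01,0.2,0],[0.002,-0.01,0.2,0],[0.002,-0.01,0.2,0]]]}}

```text
time: 2.6
tool_pos: [0.4261, -0.2472, 0.0407]
tool_rot: [-0.145, 0.989, -0.001, 0.0]
force: [0.6, -0.3, -0.2]
opening: 0.999
gripper_force: 0.0
```

{"name": "servo_tool", "arguments": {"plan": [[[0,0,0,0],[0,0,0,0],[0,0,0,0],[0,0,0,0],[0,0,0,0]]], "fingers": -1, "newtons": 40}}

```text
time: 3.1
tool_pos: [0.4256, -0.2473, 0.0392]
tool_rot: [-0.145, 0.989, -0.0, 0.0]
force: [0.6, 1.0, 0.6]
opening: 0.572
gripper_force: 0.0
```

{"name": "servo_tool", "arguments": {"plan": [[[0,0,0,0],[0,0,0,0],[0,0,0,0],[0,0,0,0],[0,0,0,0]]]}}

```text
time: 3.6
tool_pos: [0.4255, -0.2472, 0.0388]
tool_rot: [-0.145, 0.989, 0.0, -0.0]
force: [-0.1, -0.6, -0.6]
opening: 0.267
gripper_force: 40.0
```

```bash
python3 go.py .4535 -.041 .039 0
```

```text
t 3.6 pos [ 0.4255 -0.2472  0.0388] yaw 0.2912 F [-0.09 -0.61 -0.56] q6 -2.63 go [-2.151e-01  4.737e-01 -4.000e-04] 0.3708 steps 4.161597470665548
```

{"name": "servo_tool", "arguments": {"plan": [[[-0.021,0.047,0,0.074],[-0.043,0.095,0,0.148],[-0.064,0.142,0,0.222],[-0.086,0.19,0,0.296],[-0.107,0.237,0,0.37]]]}}

```text
time: 4.1
tool_pos: [0.4393, -0.1434, 0.0388]
tool_rot: [0.001, 1.0, -0.0, -0.0]
force: [0.2, -1.7, -1.1]
opening: 0.268
gripper_force: 40.0
```

```bash
python3 go.py .4535 -.041 .039 0
```

```text
t 4.1 pos [ 0.4393 -0.1434  0.0388] yaw -0.0019 F [ 0.17 -1.73 -1.13] q6 -2.14 go [-0.035   0.2561 -0.0005] -0.0025 steps 2.068033275716867
```

{"name": "servo_tool", "arguments": {"plan": [[[-0.007,0.052,0,0],[-0.014,0.104,0,0],[-0.021,0.156,0,0],[-0.028,0.208,0,0],[-0.035,0.258,0,0]]]}}

```text
time: 4.6
tool_pos: [0.4532, -0.0401, 0.0388]
tool_rot: [-0.0, 1.0, -0.0, -0.0]
force: [0.2, -1.7, -1.4]
opening: 0.27
gripper_force: 40.0
```

{"name": "servo_tool", "arguments": {"plan": [[[0,0,0,0],[0,0,0,0]]]}}

```text
time: 4.8
tool_pos: [0.4531, -0.0408, 0.0388]
tool_rot: [-0.001, 1.0, 0.0, -0.0]
force: [-0.2, 0.7, -0.4]
opening: 0.27
gripper_force: 40.0
```

```bash
python3 go.py .4535 -.041 .039 0;python3 - <<'E'
from h import *
ims=[];import pickle
for n,(u,v) in {"top":(245,140),"scene":(205,170)}.items():
    c=snap(n); pickle.dump(c,open(n+"2.pkl","wb"));ims.append(cv2.resize(c["pixels"][v:v+100,u:u+66,::-1],(396,600),interpolation=cv2.INTER_CUBIC))
cv2.imwrite("pics/c.png",np.hstack(ims))
E
```

```text
t 4.8 pos [ 0.4531 -0.0408  0.0388] yaw 0.002 F [-0.24  0.7  -0.35] q6 -1.92 go [-0.0009 -0.0004 -0.0005] 0.0025 steps 0.009146891783868656
```

View pics/c.png

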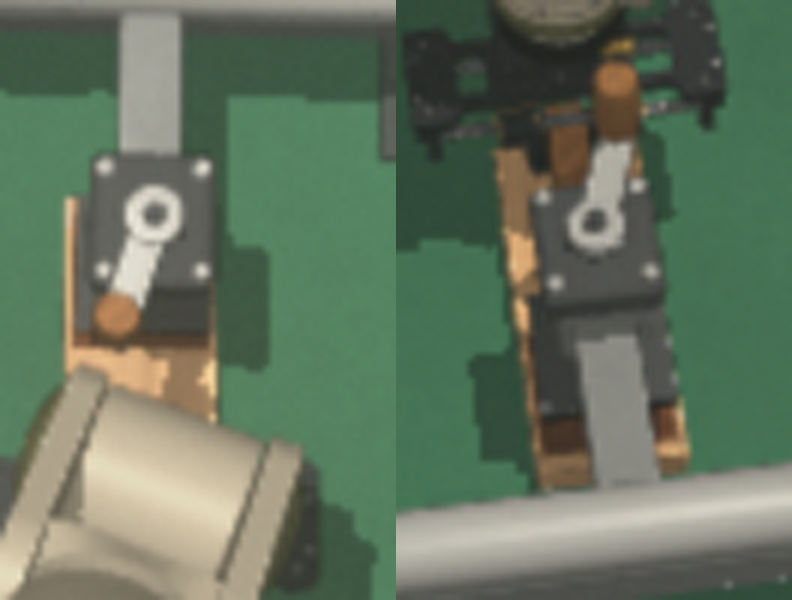

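The board lies under the foot, roughly square. Top view: left edge at 65, right edge at 217, far-left corner (65,198); scene view: far corner (688,452). Checking against the leg axis.

Run:
```python
from h import *
import pickle
t=pickle.load(open("top2.pkl","rb"));s=pickle.load(open("scene2.pkl","rb"))
f=lambda c,u,v,o,z=.025: print(ray(c,(u+.5)/6-.5+o[0],(v+.5)/6-.5+o[1],z).round(4))
for p in((65,350),(217,370),(65,198)): f(t,*p,(245,140))
for p in((688-396,452),(540-396,475)): f(s,*p,(205,170))
f(t,153,213,(245,140),.207); f(s,596-396,222,(205,170),.207)
print(proj(t,[.5685,-.041,.06]),proj(t,[.5685,-.041,.075]))
```

```text
[0.5663 0.0061 0.025 ]
[ 0.5559 -0.0841  0.025 ]
[0.6584 0.0076 0.025 ]
[0.6578 0.0012 0.025 ]
[ 0.6605 -0.0868  0.025 ]
[ 0.6107 -0.0383  0.207 ]
[ 0.6056 -0.0424  0.207 ]
[269.04327045 195.89406085] [269.20746831 195.16546236]
```

{"name": "servo_tool", "arguments": {"plan": [[[0,0,0,0],[0,0,0,0],[0,0,0,0],[0,0,0,0],[0,0,0,0]]], "fingers": 1}}

```text
time: 5.4
tool_pos: [0.4532, -0.041, 0.0389]
tool_rot: [-0.0, 1.0, -0.0, 0.0]
force: [-0.8, 0.4, -0.0]
opening: 0.703
gripper_force: 0.0
```

{"name": "servo_tool", "arguments": {"plan": [[[0,0,-0.06,0],[0,0,-0.18,0],[0,0,-0.3,0],[0,0,-0.42,0],[0,0,-0.53,0]]]}}

```text
time: 5.9
tool_pos: [0.4528, -0.0407, 0.2533]
tool_rot: [-0.0, 1.0, -0.0, 0.001]
force: [0.4, 0.2, 0.1]
opening: 0.998
gripper_force: 0.0
```

{"name": "servo_tool", "arguments": {"plan": [[[0,0,-0.07,0],[0,0,-0.07,0],[0,0,-0.07,0]]]}}

```text
time: 6.2
tool_pos: [0.453, -0.0408, 0.2785]
tool_rot: [-0.0, 1.0, -0.0, 0.0]
force: [0.1, 0.2, -1.2]
opening: 0.999
gripper_force: 0.0
```

```bash
python3 go.py .5468 -.0202 .278 0
```

```text
t 6.2 pos [ 0.453  -0.0408  0.2785] yaw 0.0007 F [ 0.12  0.23 -1.15] q6 -1.92 go [-0.2346  0.0514  0.0014] 0.0009 steps 1.9211000324183138
```

{"name": "servo_tool", "arguments": {"plan": [[[-0.12,0.026,0,0],[-0.235,0.052,0,0],[-0.235,0.052,0,0],[-0.235,0.052,0.07,0],[-0.235,0.052,0.142,0]]]}}

```text
time: 6.7
tool_pos: [0.5466, -0.0199, 0.2199]
tool_rot: [-0.001, 1.0, 0.0, -0.001]
force: [-0.2, -0.5, -0.0]
opening: 1.002
gripper_force: 0.0
```

{"name": "servo_tool", "arguments": {"plan": [[[0,0,0,0],[0,0,0,0],[0,0,0,0],[0,0,0,0],[0,0,0,0]]], "fingers": -1, "newtons": 40}}

```text
time: 7.2
tool_pos: [0.5474, -0.0201, 0.2229]
tool_rot: [-0.0, 1.0, -0.0, 0.001]
force: [-0.7, -0.4, 0.3]
opening: 0.57
gripper_force: 0.0
```

{"name": "servo_tool", "arguments": {"plan": [[[0,0,0,0],[0,0,0,0],[0,0,0,0],[0,0,0,0],[0,0,0,0]]]}}

```text
time: 7.7
tool_pos: [0.5473, -0.0203, 0.2222]
tool_rot: [-0.0, 1.0, -0.0, 0.0]
force: [0.1, -2.7, 1.9]
opening: 0.295
gripper_force: 40.0
```

```bash
python3 go.py .5468 -.0202 .2215 0;python3 - <<'E'
from h import *
ims=[];import pickle
for n,(u,v) in {"top":(240,140),"scene":(205,150)}.items():
    c=snap(n); ims.append(cv2.resize(c["pixels"][v:v+100,u:u+66,::-1],(396,600),interpolation=cv2.INTER_CUBIC))
cv2.imwrite("pics/d.png",np.hstack(ims))
E
```

```text
t 7.7 pos [ 0.5473 -0.0203  0.2222] yaw 0.0005 F [ 0.05 -2.75  1.95] q6 -1.82 go [0.0012 0.0003 0.0018] 0.0006 steps 0.017621873018222784
```

View pics/d.png

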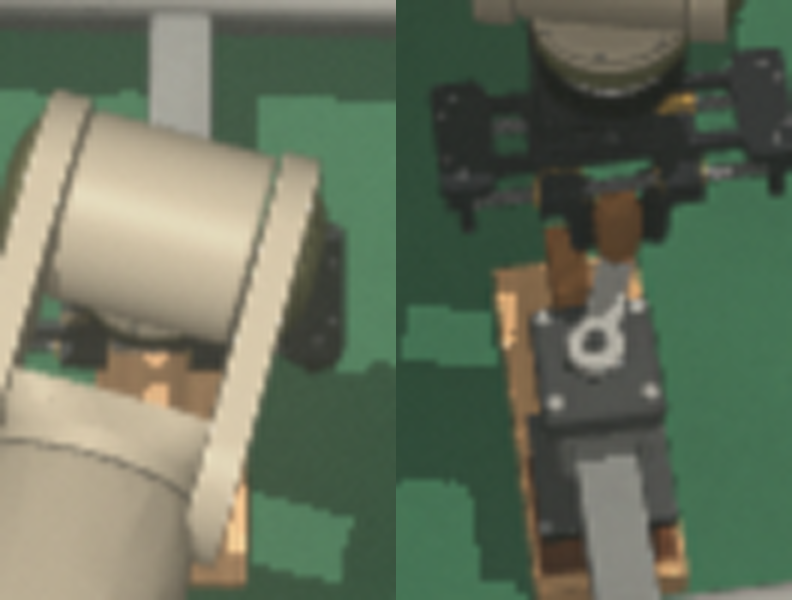

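The knob (619,225 in the scene half) sits between the pads, opening 26 mm. Start winding.

{"name": "servo_tool", "arguments": {"plan": [[[-0.013,0.03,0,0],[-0.032,0.056,0,0],[-0.056,0.078,0,0],[-0.083,0.095,0,0],[-0.114,0.106,0,0]]]}}

```text
time: 8.3
tool_pos: [0.592, 0.0224, 0.2221]
tool_rot: [-0.0, 1.0, -0.001, -0.001]
force: [-5.9, -8.0, 4.7]
opening: 0.299
gripper_force: 40.0
```

```bash
cat > w.py <<'E'
# w.py th0 step [n] : rows from commanded angle th0; reports tangential/radial push now
import sys; from h import *
C=np.array([.6085,-.0405]);R=.065
th,st=float(sys.argv[1]),float(sys.argv[2]);n=int(sys.argv[3]) if len(sys.argv)>3 else 5
s=manip.read_state();d=s["tool_pos"][:2]-C;a=np.arctan2(d[1],-d[0])
T=np.array([np.sin(a),np.cos(a)]);F=s["force"][:2]
print("t",round(s["time"],2),"th",a.round(3),"r",np.linalg.norm(d).round(4),"push",(-F@T).round(2),"radialF",(F@d/np.linalg.norm(d)).round(2),"Fz",s["force"][2].round(1),"z",s["tool_pos"][2].round(4))
for b in range(int(sys.argv[4]) if len(sys.argv)>4 else 1):
    k=th+st*np.arange(1,n+1)
    print([[round(.1625*(np.cos(x)-np.cos(th)),3),round(.1625*(np.sin(x)-np.sin(th)),3),0,0] for x in k],"->",round(k[-1],3)); th=k[-1]
E
python3 w.py 1.32 .25 5 2
```

```text
t 8.3 th 1.315 r 0.065 push 7.73 radialF -6.24 Fz 4.7 z 0.2221
[[np.float64(-0.04), np.float64(0.005), 0, 0], [np.float64(-0.08), np.float64(0.0), 0, 0], [np.float64(-0.118), np.float64(-0.015), 0, 0], [np.float64(-0.151), np.float64(-0.038), 0, 0], [np.float64(-0.177), np.float64(-0.07), 0, 0]] -> 2.57
[[np.float64(-0.018), np.float64(-0.037), 0, 0], [np.float64(-0.025), np.float64(-0.076), 0, 0], [np.float64(-0.023), np.float64(-0.117), 0, 0], [np.float64(-0.011), np.float64(-0.155), 0, 0], [np.float64(0.01), np.float64(-0.19), 0, 0]] -> 3.82
```

{"name": "servo_tool", "arguments": {"plan": [[[-0.04,0.005,0,0],[-0.08,0.0,0,0],[-0.118,-0.015,0,0],[-0.151,-0.038,0,0],[-0.177,-0.07,0,0]]]}}

```text
time: 8.8
tool_pos: [0.663, -0.0039, 0.2221]
tool_rot: [-0.001, 1.0, 0.001, -0.002]
force: [-9.1, 3.5, 4.6]
opening: 0.294
gripper_force: 40.0
```

```bash
python3 w.py 2.57 .25 5 1
```

```text
t 8.8 th 2.551 r 0.0657 push 7.99 radialF -5.64 Fz 4.6 z 0.2221
[[np.float64(-0.018), np.float64(-0.037), 0, 0], [np.float64(-0.025), np.float64(-0.076), 0, 0], [np.float64(-0.023), np.float64(-0.117), 0, 0], [np.float64(-0.011), np.float64(-0.155), 0, 0], [np.float64(0.01), np.float64(-0.19), 0, 0]] -> 3.82
```

{"name": "servo_tool", "arguments": {"plan": [[[-0.018,-0.037,0,0],[-0.025,-0.076,0,0],[-0.023,-0.117,0,0],[-0.011,-0.155,0,0],[0.01,-0.19,0,0]]]}}

```text
time: 9.3
tool_pos: [0.6607, -0.0802, 0.2222]
tool_rot: [-0.001, 1.0, 0.001, 0.001]
force: [2.1, 7.6, 1.1]
opening: 0.298
gripper_force: 40.0
```

```bash
python3 w.py 3.82 .1 4 8
```

```text
t 9.3 th -2.491 r 0.0656 push 7.32 radialF -2.92 Fz 1.1 z 0.2222
[[np.float64(0.011), np.float64(-0.012), 0, 0], [np.float64(0.023), np.float64(-0.023), 0, 0], [np.float64(0.036), np.float64(-0.033), 0, 0], [np.float64(0.05), np.float64(-0.041), 0, 0]] -> 4.22
[[np.float64(0.015), np.float64(-0.007), 0, 0], [np.float64(0.03), np.float64(-0.012), 0, 0], [np.float64(0.046), np.float64(-0.016), 0, 0], [np.float64(0.062), np.float64(-0.019), 0, 0]] -> 4.62
[[np.float64(0.016), np.float64(-0.001), 0, 0], [np.float64(0.032), np.float64(0.0), 0, 0], [np.float64(0.048), np.float64(0.003), 0, 0], [np.float64(0.064), np.float64(0.007), 0, 0]] -> 5.02
[[np.float64(0.015), np.float64(0.006), 0, 0], [np.float64(0.03), np.float64(0.013), 0, 0], [np.float64(0.044), np.float64(0.021), 0, 0], [np.float64(0.056), np.float64(0.031), 0, 0]] -> 5.42
[[np.float64(0.012), np.float64(0.011), 0, 0], [np.float64(0.022), np.float64(0.023), 0, 0], [np.float64(0.032), np.float64(0.037), 0, 0], [np.float64(0.04), np.float64(0.051), 0, 0]] -> 5.82
[[np.float64(0.007), np.float64(0.015), 0, 0], [np.float64(0.012), np.float64(0.03), 0, 0], [np.float64(0.015), np.float64(0.046), 0, 0], [np.float64(0.017), np.float64(0.062), 0, 0]] -> 6.22
[[np.float64(0.0), np.float64(0.016), 0, 0], [np.float64(-0.001), np.float64(0.032), 0, 0], [np.float64(-0.004), np.float64(0.048), 0, 0], [np.float64(-0.009), np.float64(0.064), 0, 0]] -> 6.62
[[np.float64(-0.006), np.float64(0.015), 0, 0], [np.float64(-0.014), np.float64(0.029), 0, 0], [np.float64(-0.023), np.float64(0.043), 0, 0], [np.float64(-0.033), np.float64(0.055), 0, 0]] -> 7.02
```

{"name": "servo_tool", "arguments": {"plan": [[[0.011,-0.012,0,0],[0.023,-0.023,0,0],[0.036,-0.033,0,0],[0.05,-0.041,0,0]]]}}

```text
time: 9.7
tool_pos: [0.6408, -0.0972, 0.2223]
tool_rot: [-0.001, 1.0, 0.0, 0.002]
force: [7.5, 1.5, 0.6]
opening: 0.296
gripper_force: 40.0
```

{"name": "servo_tool", "arguments": {"plan": [[[0.015,-0.007,0,0],[0.03,-0.012,0,0],[0.046,-0.016,0,0],[0.062,-0.019,0,0]]]}}

```text
time: 10.1
tool_pos: [0.616, -0.1052, 0.2222]
tool_rot: [-0.001, 1.0, 0.0, 0.002]
force: [7.8, 2.3, -0.2]
opening: 0.298
gripper_force: 40.0
```

{"name": "servo_tool", "arguments": {"plan": [[[0.016,-0.001,0,0],[0.032,0.0,0,0],[0.048,0.003,0,0],[0.064,0.007,0,0]]]}}

```text
time: 10.5
tool_pos: [0.5904, -0.1028, 0.2222]
tool_rot: [-0.0, 1.0, -0.0, 0.002]
force: [7.2, -0.2, -0.4]
opening: 0.294
gripper_force: 40.0
```

{"name": "servo_tool", "arguments": {"plan": [[[0.015,0.006,0,0],[0.03,0.013,0,0],[0.044,0.021,0,0],[0.056,0.031,0,0]]]}}

```text
time: 10.9
tool_pos: [0.5678, -0.0908, 0.2223]
tool_rot: [-0.0, 1.0, -0.001, 0.002]
force: [6.2, -4.5, -1.5]
opening: 0.298
gripper_force: 40.0
```

{"name": "servo_tool", "arguments": {"plan": [[[0.012,0.011,0,0],[0.022,0.023,0,0],[0.032,0.037,0,0],[0.04,0.051,0,0]]]}}

```text
time: 11.3
tool_pos: [0.5515, -0.0708, 0.2222]
tool_rot: [-0.0, 1.0, -0.001, 0.001]
force: [3.5, -5.7, -0.6]
opening: 0.294
gripper_force: 40.0
```

{"name": "servo_tool", "arguments": {"plan": [[[0.007,0.015,0,0],[0.012,0.03,0,0],[0.015,0.046,0,0],[0.017,0.062,0,0]]]}}

```text
time: 11.7
tool_pos: [0.5443, -0.0461, 0.2222]
tool_rot: [0.0, 1.0, -0.001, 0.0]
force: [2.5, -7.0, 0.7]
opening: 0.295
gripper_force: 40.0
```

```bash
python3 w.py 6.22 .1 4 1 | head -1
```

```text
t 11.7 th -0.088 r 0.0644 push 7.22 radialF -1.88 Fz 0.7 z 0.2222
```

{"name": "servo_tool", "arguments": {"plan": [[[0.0,0.016,0,0],[-0.001,0.032,0,0],[-0.004,0.048,0,0],[-0.009,0.064,0,0]]]}}

```text
time: 12.1
tool_pos: [0.5473, -0.0204, 0.2222]
tool_rot: [-0.0, 1.0, -0.001, -0.001]
force: [-2.4, -7.3, 2.0]
opening: 0.296
gripper_force: 40.0
```

{"name": "servo_tool", "arguments": {"plan": [[[-0.006,0.015,0,0],[-0.014,0.029,0,0],[-0.023,0.043,0,0],[-0.033,0.055,0,0]]]}}

```text
time: 12.5
tool_pos: [0.56, 0.002, 0.2221]
tool_rot: [-0.0, 1.0, -0.001, -0.001]
force: [-5.9, -5.8, 3.5]
opening: 0.292
gripper_force: 40.0
```

```bash
python3 w.py 7.02 .1 4 12|sed 's/np.float64//g'
```

```text
t 12.5 th 0.72 r 0.0645 push 8.27 radialF 0.57 Fz 3.5 z 0.2221
[[(-0.012), (0.011), 0, 0], [(-0.024), (0.022), 0, 0], [(-0.038), (0.031), 0, 0], [(-0.052), (0.038), 0, 0]] -> 7.42
[[(-0.015), (0.006), 0, 0], [(-0.031), (0.011), 0, 0], [(-0.047), (0.014), 0, 0], [(-0.063), (0.015), 0, 0]] -> 7.82
[[(-0.016), (-0.0), 0, 0], [(-0.032), (-0.002), 0, 0], [(-0.048), (-0.006), 0, 0], [(-0.064), (-0.011), 0, 0]] -> 8.22
[[(-0.015), (-0.007), 0, 0], [(-0.029), (-0.015), 0, 0], [(-0.042), (-0.024), 0, 0], [(-0.054), (-0.035), 0, 0]] -> 8.62
[[(-0.011), (-0.012), 0, 0], [(-0.021), (-0.025), 0, 0], [(-0.03), (-0.039), 0, 0], [(-0.037), (-0.053), 0, 0]] -> 9.02
[[(-0.006), (-0.015), 0, 0], [(-0.01), (-0.031), 0, 0], [(-0.012), (-0.047), 0, 0], [(-0.013), (-0.063), 0, 0]] -> 9.42
[[(0.001), (-0.016), 0, 0], [(0.003), (-0.032), 0, 0], [(0.007), (-0.048), 0, 0], [(0.013), (-0.063), 0, 0]] -> 9.82
[[(0.007), (-0.015), 0, 0], [(0.015), (-0.029), 0, 0], [(0.025), (-0.042), 0, 0], [(0.036), (-0.053), 0, 0]] -> 10.22
[[(0.012), (-0.011), 0, 0], [(0.025), (-0.02), 0, 0], [(0.039), (-0.028), 0, 0], [(0.054), (-0.035), 0, 0]] -> 10.62
[[(0.015), (-0.005), 0, 0], [(0.031), (-0.009), 0, 0], [(0.047), (-0.011), 0, 0], [(0.064), (-0.011), 0, 0]] -> 11.02
[[(0.016), (0.001), 0, 0], [(0.032), (0.004), 0, 0], [(0.048), (0.008), 0, 0], [(0.063), (0.014), 0, 0]] -> 11.42
[[(0.014), (0.007), 0, 0], [(0.028), (0.016), 0, 0], [(0.041), (0.026), 0, 0], [(0.052), (0.038), 0, 0]] -> 11.82
```

{"name": "servo_tool", "arguments": {"plan": [[[-0.006,0.006,0,0],[-0.012,0.011,0,0],[-0.018,0.017,0,0],[-0.024,0.022,0,0]]]}}

```text
time: 12.9
tool_pos: [0.5694, 0.011, 0.2221]
tool_rot: [-0.0, 1.0, -0.001, -0.001]
force: [-6.0, -4.0, 3.6]
opening: 0.295
gripper_force: 40.0
```

```bash
python3 w.py 7.22 .1 4 1|sed 's/np.float64//g'
```

```text
t 12.9 th 0.921 r 0.0646 push 7.24 radialF 0.42 Fz 3.6 z 0.2221
[[(-0.014), (0.009), 0, 0], [(-0.028), (0.017), 0, 0], [(-0.043), (0.023), 0, 0], [(-0.059), (0.027), 0, 0]] -> 7.62
```

Still free. Continue.

{"name": "servo_tool", "arguments": {"plan": [[[-0.014,0.009,0,0],[-0.028,0.017,0,0],[-0.043,0.023,0,0],[-0.059,0.027,0,0]]]}}

```text
time: 13.3
tool_pos: [0.5928, 0.0224, 0.2221]
tool_rot: [-0.0, 1.0, -0.0, -0.002]
force: [-7.3, -0.7, 3.9]
opening: 0.294
gripper_force: 40.0
```

```bash
python3 w.py 7.62 .1 4 9|sed 's/np.float64//g'
```

```text
t 13.3 th 1.326 r 0.0649 push 7.23 radialF 1.12 Fz 3.9 z 0.2221
[[(-0.016), (0.003), 0, 0], [(-0.032), (0.004), 0, 0], [(-0.048), (0.004), 0, 0], [(-0.065), (0.002), 0, 0]] -> 8.02
[[(-0.016), (-0.003), 0, 0], [(-0.031), (-0.009), 0, 0], [(-0.046), (-0.015), 0, 0], [(-0.06), (-0.023), 0, 0]] -> 8.42
[[(-0.013), (-0.009), 0, 0], [(-0.026), (-0.02), 0, 0], [(-0.037), (-0.032), 0, 0], [(-0.047), (-0.045), 0, 0]] -> 8.82
[[(-0.009), (-0.014), 0, 0], [(-0.016), (-0.028), 0, 0], [(-0.021), (-0.044), 0, 0], [(-0.025), (-0.059), 0, 0]] -> 9.22
[[(-0.003), (-0.016), 0, 0], [(-0.003), (-0.032), 0, 0], [(-0.003), (-0.048), 0, 0], [(-0.0), (-0.065), 0, 0]] -> 9.62
[[(0.004), (-0.016), 0, 0], [(0.009), (-0.031), 0, 0], [(0.016), (-0.046), 0, 0], [(0.025), (-0.06), 0, 0]] -> 10.02
[[(0.01), (-0.013), 0, 0], [(0.021), (-0.025), 0, 0], [(0.033), (-0.036), 0, 0], [(0.046), (-0.045), 0, 0]] -> 10.42
[[(0.014), (-0.008), 0, 0], [(0.029), (-0.015), 0, 0], [(0.044), (-0.02), 0, 0], [(0.06), (-0.024), 0, 0]] -> 10.82
[[(0.016), (-0.002), 0, 0], [(0.032), (-0.002), 0, 0], [(0.049), (-0.001), 0, 0], [(0.065), (0.002), 0, 0]] -> 11.22
```

{"name": "servo_tool", "arguments": {"plan": [[[-0.016,0.003,0,0],[-0.032,0.004,0,0],[-0.048,0.004,0,0],[-0.065,0.002,0,0]]]}}

```text
time: 13.7
tool_pos: [0.6188, 0.0238, 0.2221]
tool_rot: [-0.001, 1.0, 0.001, -0.002]
force: [-7.9, 1.9, 3.9]
opening: 0.289
gripper_force: 40.0
```

{"name": "servo_tool", "arguments": {"plan": [[[-0.016,-0.003,0,0],[-0.031,-0.009,0,0],[-0.046,-0.015,0,0],[-0.06,-0.023,0,0]]]}}

```text
time: 14.1
tool_pos: [0.643, 0.015, 0.2221]
tool_rot: [-0.001, 1.0, 0.001, -0.002]
force: [-6.6, 3.6, 3.5]
opening: 0.293
gripper_force: 40.0
```

{"name": "servo_tool", "arguments": {"plan": [[[-0.013,-0.009,0,0],[-0.026,-0.02,0,0],[-0.037,-0.032,0,0],[-0.047,-0.045,0,0]]]}}

```text
time: 14.5
tool_pos: [0.662, -0.0027, 0.2222]
tool_rot: [-0.001, 1.0, 0.001, -0.001]
force: [-4.6, 5.8, 4.7]
opening: 0.291
gripper_force: 40.0
```

{"name": "servo_tool", "arguments": {"plan": [[[-0.009,-0.014,0,0],[-0.016,-0.028,0,0],[-0.021,-0.044,0,0],[-0.025,-0.059,0,0]]]}}

```text
time: 14.9
tool_pos: [0.6724, -0.0257, 0.2222]
tool_rot: [-0.001, 1.0, 0.002, -0.001]
force: [-2.7, 9.3, 4.0]
opening: 0.294
gripper_force: 40.0
```

Push rose to 9.7 N (free ≈ 7.5). Small steps now.

{"name": "servo_tool", "arguments": {"plan": [[[-0.001,-0.008,0,0],[-0.002,-0.016,0,0],[-0.003,-0.024,0,0]]]}}

```text
time: 15.2
tool_pos: [0.6738, -0.0346, 0.2222]
tool_rot: [-0.002, 1.0, 0.002, -0.0]
force: [-0.9, 11.5, 3.7]
opening: 0.292
gripper_force: 40.0
```

```bash
python3 w.py 9.37 .05 2 2|sed 's/np.float64//g'
```

```text
t 15.2 th 3.052 r 0.0656 push 11.55 radialF 0.15 Fz 3.7 z 0.2222
[[(-0.0), (-0.008), 0, 0], [(-0.0), (-0.016), 0, 0]] -> 9.47
[[(0.001), (-0.008), 0, 0], [(0.002), (-0.016), 0, 0]] -> 9.57
```

{"name": "servo_tool", "arguments": {"plan": [[[0,-0.006,0,0],[0,-0.012,0,0]]]}}

```text
time: 15.4
tool_pos: [0.6741, -0.0391, 0.2222]
tool_rot: [-0.002, 1.0, 0.002, 0.0]
force: [1.3, 12.5, 3.1]
opening: 0.298
gripper_force: 40.0
```

```bash
python3 w.py 9.44 .05 2 1|head -1
```

```text
t 15.4 th 3.121 r 0.0656 push 12.44 radialF 1.58 Fz 3.1 z 0.2222
```

Extra is now about 5 N (12.4 against 7.5). Let go and rise.

{"name": "servo_tool", "arguments": {"plan": [[[0,0,0,0],[0,0,0,0],[0,0,0,0],[0,0,0,0],[0,0,0,0]]], "fingers": 1}}

```text
time: 15.9
tool_pos: [0.674, -0.0425, 0.222]
tool_rot: [-0.0, 1.0, -0.0, -0.0]
force: [0.2, -0.3, -0.2]
opening: 0.719
gripper_force: 0.0
```

{"name": "servo_tool", "arguments": {"plan": [[[0,0,-0.05,0],[0,0,-0.12,0],[0,0,-0.2,0],[0,0,-0.25,0],[0,0,-0.25,0]]]}}

```text
time: 16.4
tool_pos: [0.6745, -0.0425, 0.325]
tool_rot: [-0.0, 1.0, -0.001, 0.003]
force: [0.4, -0.3, -0.6]
opening: 0.998
gripper_force: 0.0
```

{"name": "servo_tool", "arguments": {"plan": [[[0.12,0,0,0],[0.24,0,0,0],[0.36,0,0,0],[0.48,0,0,0],[0.6,0,0,0]]]}}

```text
time: 16.9
tool_pos: [0.4315, -0.0421, 0.3204]
tool_rot: [-0.0, 1.0, 0.0, -0.001]
force: [0.5, -0.3, 1.1]
opening: 1.002
gripper_force: 0.0
```

Run:
```python
from h import *
ims=[]
for n,(u,v) in {"top":(200,120),"scene":(180,150)}.items():
    c=snap(n); ims.append(cv2.resize(c["pixels"][v:v+120,u:u+80,::-1],(400,600),interpolation=cv2.INTER_CUBIC))
cv2.imwrite("pics/e.png",np.hstack(ims))
```

```text
(no output)
```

View pics/e.png

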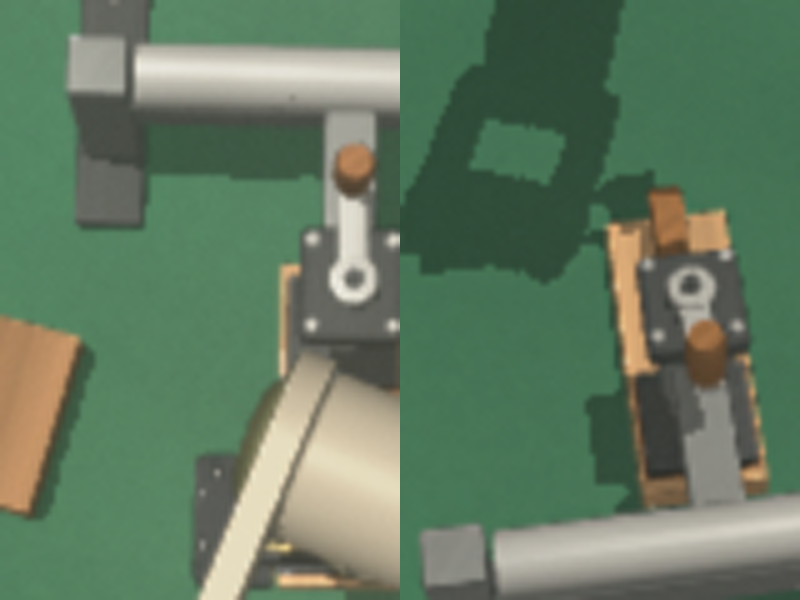

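The foot stands on the print, the crank points to +x (knob at (354,168) in the top view), the board has not shifted, and the offcut is unmoved. Letting the arm settle, then handing in.

{"name": "servo_tool", "arguments": {"plan": [[[0,0,0,0],[0,0,0,0],[0,0,0,0]]]}}

```text
time: 17.3
tool_pos: [0.435, -0.0427, 0.3214]
tool_rot: [-0.001, 1.0, 0.0, -0.0]
force: [-0.4, 0.2, 0.2]
opening: 0.997
gripper_force: 0.0
```

```bash
python3 -c "
from station import manip
print(manip.job_done())"
```

```text
the job is handed in; nothing more can be done
None
```

I handed the job in at about 17 s: the foot stands on the board's wear print, wound to about 5 N of extra push at the knob (roughly 70 N on the foot), with the crank let go and no bystander touched; the hand-in returned no verdict.

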